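Strap a moisture dish down on the shaker

ROBOT

A 6-joint arm with a two-finger parallel gripper is mounted at the origin on a cart in front of the work surface, level with it; the furniture and walls round the work are solid. World frame = base frame: x ahead of the robot, y to its left, z up, the work surface at z = 0. Lengths are in m, angles in rad, forces in N, time in s.
With the tool pointing down it reaches from about 0.325 to 1 m from the base axis. Payload 5.1 kg.
Tool frame: the origin (TCP) lies between the finger pads, 19 mm behind the fingertips; this is the grasp point; z points along the fingers, y is the line along which they close (so a half turn about z gives the same grasp; the last joint's range is limited). The gripper opens to 85 mm and grips with 20 to 120 N. Pads are 22 mm wide; open, the fingers measure 114 mm over their backs; the gripper's body (76 mm by 85 mm) begins 54 mm behind the grasp point. The pads swing forward as they close: fully open they stand 13 mm farther back than shut.
Start: joints at [1.249, 0.124, 1.65, -0, 1.367, -0.083], TCP at [0.154, 0.632, 0.25] pointing down, gripper open.
Joint ranges: [-2.61, 2.61], [-1.02, 2.33], [0.03, 2.71], [-1.35, 4.49], [0.32, 2.68], [-2.91, 2.91]. Speed limits (rad/s): [2.57, 2.57, 3.14, 3.14, 3.14, 3.14].

INTERFACE

Orientations are given as [roll, pitch, yaw] about the fixed x, y, z axes, in that order (R = Rz(yaw) Ry(pitch) Rx(roll)).
In Python, from bench import sense, snapshot, camera_params, job_done gives the robot as it stands. The module is installed in compiled form; this text tells all that it offers.
- The arm moves only by the tool send_rows, never from a script. Its argument "motion" is text: rows parted by semicolons, each of 7 numbers parted by spaces: the shift along the tool's x, y, z as a fraction of full scale, then the turn, a rotation vector about the tool's x, y, z as a fraction of full scale, then the opening, from 0 (shut) to 1 (fully open). A call has 1 to 20 rows; each row is the pose to reach, as a shift and turn from the pose commanded when the call began, along the tool's axes at that moment; what a row does not reach only later rows make up. Full scale, the value 1, is 0.1 m for a shift and 90 degrees for a turn. A row lasts 1/12 s, in which the tool goes at most 41.7 mm and 7.16 degrees, less where a joint would pass 70% of its speed; a pose out of reach is approached as far as the arm can. A call with a number of a shift or a turn outside -1 to 1 is refused whole. A call with a gripper value outside its range is refused whole. The fingers move at their own pace and stop on an object; "force" is the grip in N (left out, the last holds). Time passes only in rows, so rows that repeat a pose let the fingers close. It gives the time, the measured TCP pose, the force, the opening and the grip force at its end, in the units of the state.
- sense(): the state, without advancing time (a new reading comes with each control period).
- snapshot(name): name is "scene" or "side" or "wrist"; returns (picture, depth): 420x560x3 uint8, red, green, blue; 420x560 float32, m along the optical axis (not along the pixel's ray), 0 where there is no reading.
- camera_params(name): a dict with "fx", "fy", "cx", "cy" (pixels), "origin" and "rotation" of the camera in the world. Camera axes: x right, y down, z forward; pixel columns grow to the right and rows downward; lengths in m; the calibration is good to about 2 mm. A picture is of the moment at which its call begins: read the wrist's pose just before it. camera_params takes no time and is no camera call; for the wrist camera it gives the pose at the moment of the call.
- job_done(): hands the job in; it is judged then, once.
The state is a dict: "time_s": time; "joint_positions": joint angles; "qd": joint speeds; "joint_efforts": joint torques, N m; "tool_pos": TCP position; "tool_rot": TCP orientation; "ft_force": force on the tool from outside, world axes, zero at the start; "ft_torque": the same for the moment, N m; "width": finger opening in m; "grasp_force": force on a finger pad.
Only numpy, scipy, OpenCV 4.12 (cv2) and the standard library are available. Lean on these libraries where they do the work, as an engineer would, in place of code of your own. Each camera call takes 0.05 s, during which the arm holds its last target. There are 200 camera calls.

TASK

Set the lidded aluminium moisture dish down in the round black cradle on the shaker. Then squeeze the two orange buttons on the parked steel strap together to free its catches, lift that end a little, swing the strap round its pivot bolt across the top of the dish, and lower it so that its open slot drops over the second bolt and the strap lies flat on its seat, with the dish still upright in its cradle. Leave the other things on the bench where they are.

Things in the scene. Friction and masses are not known exactly. Their poses are not given: they have to be found in the camera images.
- shaker: low white shaker with grey deck, 280 x 246 mm, top 34 mm above the bench, fixed. Origin: on the bench under the pivot bolt, z up; at yaw 0 the deck spans x -140 to 140, y -213 to 33 mm. The strap's working position runs from the pivot at -126 degrees (-2.199 rad) from the shaker's x axis, the parked one at -54 degrees: it swings 72 degrees clockwise seen from above.
- clip (a point): middle of the parking clip, 135 mm from the pivot in the parked direction, at the height of the strap's underside (72 mm above the bench). Two dark steel cheeks, 68 mm over all, with inward lips (43 mm gap, 8 to 12 mm above this point) hold down the toes of the strap's catches until both buttons are squeezed; then the strap lifts straight out.
- pivot (a point): on the axis of the pivot bolt, 72 mm above the bench (strap's underside when seated). Vertical shank 10 mm in diameter through the strap's 14 mm hole; the dark head (22 mm wide, 32 to 40 mm above this point) keeps the strap on and lets it rise 26 mm at most there. The slot end may be lifted with the pivot end staying down, or the whole strap level.
- cradle (a point): centre of the round cradle's floor (deck top, 34 mm above the bench), 78 mm from the pivot in the working direction. A black ring, inner diameter 65 mm, outer 73 mm, 6 mm high, encloses it.
- second_bolt (a point): foot of the second bolt, on its dark steel seat (72 mm above the bench), 185 mm from the pivot in the working direction. Vertical, 10 mm in diameter, 15 mm high, tapered in the last 4 mm; it has no head. The seat is 22 x 36 mm.
- strap: flat steel strap 225 mm long, 6 mm thick, about 0.17 kg, loose on the pivot bolt, parked flat in the clip at the start. Origin: centre of its pivot hole, on the underside; x along the strap to the slot end, z up. 18 mm wide, slot end 34 mm. At x = 135 mm stands a black handle, 16 mm thick, top 48 mm above the underside, between two orange buttons.
- strap_grip (a point): midway between the buttons, 38 mm above the strap's underside: put the TCP here, fingers down, closing along the strap's y. Button faces: 28 mm long, 14 to 50 mm above the underside, 44 mm apart, 32 mm when home. Springs: 2.4 N at rest, 6 N home; a firm grip of about 60 N squeezes both home and holds the strap. Keep fingertips over 14 mm above the underside.
- strap_slot (a point): point on the underside of the strap at x = 185 mm, in the middle of the slot, where the second bolt belongs. The slot is 16 mm wide and open at the end, from x = 170 to 208 mm, so the bolt has 3 mm of play either side. Lift the strap 18 to 24 mm at the handle to carry the slot over the bolt.
- button_left (a joint): inward travel of the orange button on the strap's +y side: 0 out, 0.006 m pressed home. Above about 0.004 m its catch toe clears the clip's lip.
- button_right (a joint): the same for the button on the strap's -y side.
- dish: round aluminium moisture dish with fixed lid and small knob: body 56 mm in diameter, lid 60 mm (21 to 30 mm above the underside), knob top 34 mm, about 0.12 kg. Origin: centre of its underside, z up. It stands loose on the bench. Grip it across the lid (60 mm) with the TCP about 28 mm above its underside.
- timer: bystander: white bench timer, 70 x 64 x 18 mm, loose; origin at the centre of its underside
- petri: bystander: clear petri dish with seeds, 90 mm in diameter, 16 mm high, loose; origin at the centre of its underside
- notebook: bystander: purple notebook, 148 x 109 x 14 mm, loose; origin at the centre of its underside
- brush: bystander: bench brush with wooden handle, 181 x 43 x 12 mm, loose; origin at the centre of its underside
There are look-alikes about, which are no part of the job. Several things look just like the dish: the one meant starts farthest from the robot's base.

How it is judged:
By the outcome, as a careful person would: the job done as asked, in the order asked, and still so for the second after the job is handed in, with the robot touching nothing.
It also fails if it takes over 58 s, if anything falls off the work surface, if the arm or the gripper's body presses on something with over 40 N, if the wrist force passes 120 N, or if a joint passes its speed limit or range.

## Working session

There is one attempt and no reset: what is moved stays moved. The work goes in short steps, Python scripts to look and compute and a tool call to move; the robot and the scene stay as the last step left them, time stands still between calls to the robot, and variables do not carry over. Pictures are saved under pics/ and viewed, at most 10 in all, crops included, and the job is handed in when it is done.

Besides the shell and the picture viewer there is one more tool, called by a JSON object that holds its "fn" and its "kwargs". send_rows: Moves the arm, as the interface text tells. Its arguments: {"type":"object","properties":{"motion":{"type":"string"},"force":{"type":"number"}},"required":["motion"]}

```bash
mkdir -p pics; cat > h.py <<'E'
import numpy as np, cv2
from bench import sense, snapshot, camera_params, job_done
def snap(n):
    p=camera_params(n); im,d=snapshot(n); return im,d,p
def save(im,f): cv2.imwrite('pics/'+f,im[:,:,::-1])
def world(d,p):
    v,u=np.mgrid[:d.shape[0],:d.shape[1]]
    c=np.stack([(u-p['cx'])/p['fx']*d,(v-p['cy'])/p['fy']*d,d],-1)
    return c@np.array(p['rotation']).T+np.array(p['origin'])
def ray(u,v,p,z):
    r=np.array(p['rotation'])@np.array([(u-p['cx'])/p['fx'],(v-p['cy'])/p['fy'],1]); o=np.array(p['origin'])
    return o+r*(z-o[2])/r[2]
E
python3 - <<'E'
from h import *
for n in ('scene','side'):
    im,d,p=snap(n); save(im,n+'0.png'); np.savez(n+'0.npz',im=im,d=d,p=np.array([p],dtype=object)); print(n,p['origin'],(d>0).mean())
print(sense())
E
```

```text
scene [1.35798841 0.3258318  1.07211657] 0.9959056122448979
side [0.51565949 1.37008631 0.68756496] 0.99625
{'time_s': 0.1, 'joint_positions': array([ 1.24938912e+00,  1.24454504e-01,  1.65155115e+00,  1.45538420e-05,
        1.36751200e+00, -8.26228513e-02]), 'qd': array([ 0.00085733, -0.00050449, -0.0023035 , -0.00233388,  0.00195254,
       -0.00086053]), 'joint_efforts': array([ 7.18976244e-04, -4.24922633e+01, -3.66656756e+01, -7.87571616e-05,
        3.87215856e-03,  1.68808914e-06]), 'tool_pos': array([0.15361198, 0.63104836, 0.24885835]), 'tool_rot': array([-3.13967540e+00, -1.73067852e-04,  2.90280518e+00]), 'ft_force': array([-0.35371982, -0.23922729,  0.12739864]), 'ft_torque': array([-0.05286521, -0.02700534,  0.05949139]), 'grasp_force': 0.0, 'width': 0.08535295669542488}
```

View pics/scene0.png

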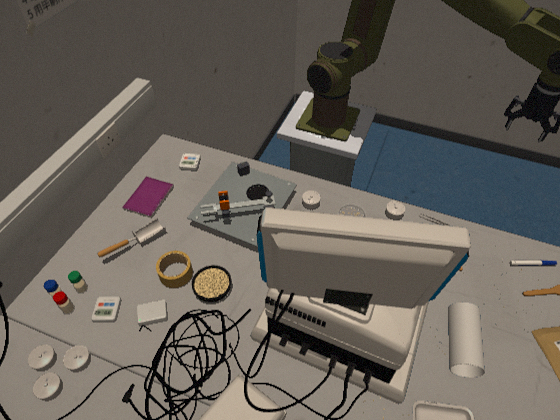

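View pics/side0.png

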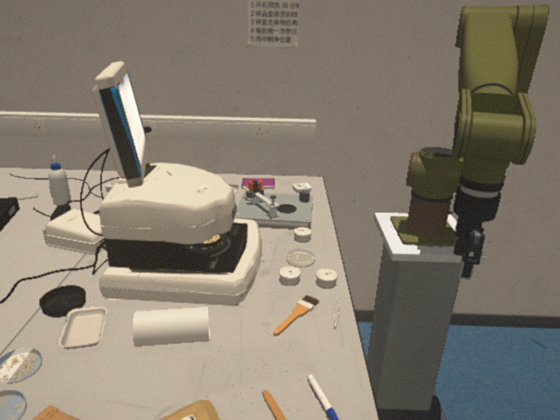

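```bash
python3 - <<'E'
from h import *
S={n:np.load(n+'0.npz',allow_pickle=True) for n in('scene','side')}
def q(n,pts):
    W=world(S[n]['d'],S[n]['p'][0])
    for u,v in pts:
        w=W[v,u]; print(n,(u,v),w.round(3),'r',np.hypot(w[0],w[1]).round(3))
q('scene',[(311,198),(396,208),(41,355),(76,356),(46,384),(258,190),(224,200),(243,169),(190,160),(150,195),(268,203),(352,212)])
q('side',[(302,232),(289,272),(326,275),(287,208),(255,188),(305,195),(300,258)])
a=cv2.resize(S['scene']['im'][150:255,180:300],(480,420),interpolation=cv2.INTER_CUBIC)
b=cv2.resize(S['side']['im'][210:300,260:345],(315,334),interpolation=cv2.INTER_CUBIC)
c=cv2.resize(S['scene']['im'][335:405,20:100],(315,276),interpolation=cv2.INTER_CUBIC)
o=np.zeros((600,795,3),np.uint8); o[:420,:480]=a;o[:276,480:795]=c;o[266:600,480:795]=b
save(o,'crop1.png')
E
```

```text
Traceback (most recent call last):
  File "h.py", line 9, in world
    return c@np.array(p['rotation']).T+np.array(p['origin'])
           ~~~~~~~~~~~~~~~~~~~~~~~~~~~^~~~~~~~~~~~~~~~~~~~~~
ValueError: operands could not be broadcast together with shapes (420,560) (3,)
```

```bash
python3 - <<'E'
s=open('h.py').read()
s=s.replace("p=camera_params(n); im","p=camera_params(n); p['rotation']=Rot(p['rotation']); im").replace("def snap(","from scipy.spatial.transform import Rotation as Ro\ndef Rot(r): r=np.array(r); return r if r.shape==(3,3) else (Ro.from_euler('xyz',r).as_matrix() if r.size==3 else Ro.from_quat(r).as_matrix())\ndef snap(")
open('h.py','w').write(s)
E
cat > a.py <<'E'
from h import *
print(camera_params('scene'))
S={n:np.load(n+'0.npz',allow_pickle=True) for n in('scene','side')}
def q(n,pts):
    p=S[n]['p'][0]; p=dict(p,rotation=Rot(p['rotation']))
    W=world(S[n]['d'],p)
    for u,v in pts:
        w=W[v,u]; print(n,(u,v),w.round(3),'r',np.hypot(w[0],w[1]).round(3))
q('scene',[(311,198),(396,208),(41,355),(76,356),(46,384),(258,190),(224,200),(243,169),(190,160),(150,195),(268,203),(352,212)])
q('side',[(302,232),(289,272),(326,275),(287,208),(255,188),(305,195),(300,258)])
a=cv2.resize(S['scene']['im'][150:255,180:300],(480,420),interpolation=cv2.INTER_CUBIC)
b=cv2.resize(S['side']['im'][210:300,260:345],(315,334),interpolation=cv2.INTER_CUBIC)
c=cv2.resize(S['scene']['im'][335:405,20:100],(315,276),interpolation=cv2.INTER_CUBIC)
o=np.zeros((600,795,3),np.uint8); o[:420,:480]=a;o[:276,480:795]=c;o[266:600,480:795]=b
save(o,'crop1.png')
E
python3 a.py
```

```text
{'fx': 435.39146806568095, 'fy': 435.39146806568095, 'cx': 283.37948730300235, 'cy': 209.06025028891133, 'origin': array([1.35798841, 0.3258318 , 1.07211657]), 'rotation': array([-2.43589394, -0.01422648,  1.94430498])}
scene (311, 198) [0.447 0.081 0.029] r 0.455
scene (396, 208) [0.387 0.345 0.03 ] r 0.518
scene (41, 355) [ 1.181 -0.358  0.033] r 1.234
scene (76, 356) [ 1.151 -0.279  0.031] r 1.185
scene (46, 384) [ 1.231 -0.299  0.034] r 1.267
scene (258, 190) [ 0.482 -0.09   0.031] r 0.49
scene (224, 200) [ 0.625 -0.134  0.113] r 0.64
scene (243, 169) [ 0.439 -0.162  0.062] r 0.468
scene (190, 160) [ 0.427 -0.375  0.016] r 0.568
scene (150, 195) [ 0.62  -0.415  0.013] r 0.746
scene (268, 203) [ 0.558 -0.023  0.076] r 0.558
scene (352, 212) [ 0.428  0.216 -0.002] r 0.48
side (302, 232) [0.442 0.091 0.029] r 0.451
side (289, 272) [0.487 0.338 0.027] r 0.593
side (326, 275) [0.383 0.347 0.027] r 0.517
side (287, 208) [ 0.493 -0.09   0.035] r 0.501
side (255, 188) [ 0.616 -0.13   0.096] r 0.629
side (305, 195) [ 0.425 -0.147  0.066] r 0.449
side (300, 258) [0.451 0.216 0.002] r 0.5
```

View pics/crop1.png

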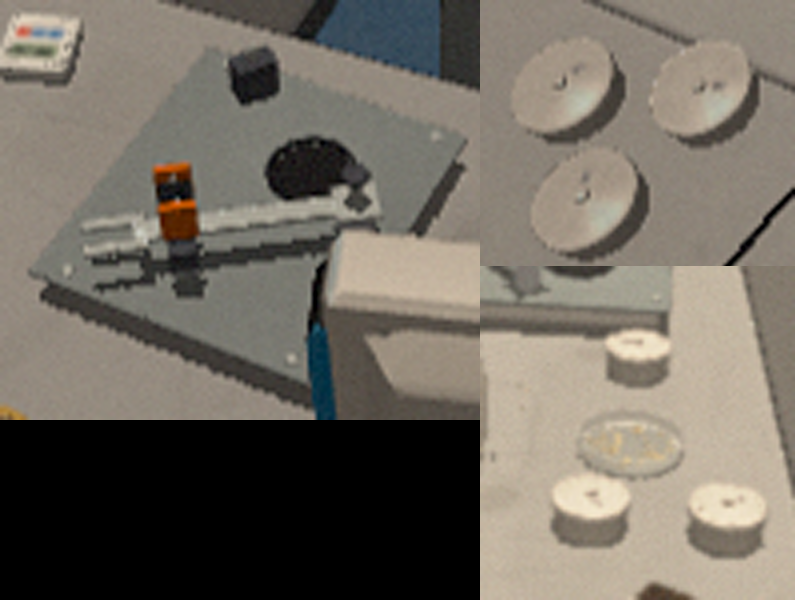

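```bash
cat > b.py <<'E'
from h import *
z=np.load('scene0.npz',allow_pickle=True); p=z['p'][0]; p=dict(p,rotation=Rot(p['rotation'])); W=world(z['d'],p); im=z['im']
for (u,v) in [(41,357),(76,358),(46,386),(311,200),(396,210)]:
    s=(slice(v-18,v+19),slice(u-18,u+19)); w=W[s].reshape(-1,3)
    for lo,hi in((.006,.018),(.02,.036),(.036,.08)):
        m=(w[:,2]>lo)&(w[:,2]<hi); 
        if m.sum(): print((u,v),lo,m.sum(),np.ptp(w[m][:,:2],axis=0).round(3),w[m].mean(0).round(3), im[s].reshape(-1,3)[m].mean(0).round())
    print((W[v-14:v+15:2,u,2]*1000).round())
z=np.load('side0.npz',allow_pickle=True); p=z['p'][0]; p=dict(p,rotation=Rot(p['rotation'])); W=world(z['d'],p)
s=(slice(255,295),slice(270,308)); w=W[s].reshape(-1,3); m=(w[:,2]>.022)&(w[:,2]<.034); print(m.sum(),w[m].min(0),w[m].max(0),w[m].mean(0))
for (u,v) in [(41,357),(46,386)]:
  pass
E
python3 b.py
```

```text
(41, 357) 0.006 59 [0.051 0.027] [ 1.189 -0.338  0.012] [72. 66. 60.]
(41, 357) 0.02 534 [0.065 0.099] [ 1.185 -0.354  0.028] [157. 145. 130.]
(41, 357) 0.036 2 [0.001 0.005] [ 1.184 -0.358  0.037] [152. 144. 130.]
[-0. 26. 29. 29. 28. 29. 33. 32. 32. 30. 28. 32. 28. 16.  6.]
(76, 358) 0.006 53 [0.047 0.029] [ 1.162 -0.259  0.011] [75. 69. 62.]
(76, 358) 0.02 498 [0.083 0.062] [ 1.154 -0.278  0.028] [160. 148. 133.]
(76, 358) 0.036 1 [0. 0.] [ 1.156 -0.279  0.036] [143. 136. 123.]
[-3. 30. 28. 30. 29. 32. 31. 31. 31. 30. 29. 31. 27. 12.  1.]
(46, 386) 0.006 78 [0.063 0.087] [ 1.229 -0.296  0.012] [72. 67. 60.]
(46, 386) 0.02 585 [0.06  0.088] [ 1.233 -0.3    0.028] [155. 143. 128.]
(46, 386) 0.036 1 [0. 0.] [ 1.235 -0.299  0.037] [148. 137. 123.]
[1.000e+00 2.700e+01 2.700e+01 2.700e+01 2.700e+01 2.800e+01 3.400e+01
 2.800e+01 2.800e+01 3.000e+01 3.100e+01 3.100e+01 2.900e+01 2.400e+01
 1.072e+03]
(311, 200) 0.006 33 [0.026 0.054] [0.465 0.084 0.011] [76. 70. 63.]
(311, 200) 0.02 240 [0.067 0.105] [0.445 0.075 0.027] [169. 155. 140.]
(311, 200) 0.036 2 [0.004 0.001] [0.423 0.013 0.036] [119. 120. 110.]
[  2.  -2.  -2.  27.  29.  30.  29.  27.  24.  24.  20.   4.  -4. 565.
 567.]
(396, 210) 0.006 36 [0.019 0.051] [0.407 0.344 0.012] [75. 69. 62.]
(396, 210) 0.02 229 [0.061 0.058] [0.387 0.342 0.027] [176. 161. 145.]
[-859. -857. -855.   28.   31.   32.   30.   28.   27.   25.   20.    7.
   -4.  569.  568.]
220 [0.45850559 0.30851894 0.02200038] [0.51571239 0.36798554 0.03379605] [0.48634762 0.34291931 0.02857979]
```

```bash
python3 - <<'E'
from h import *
im=np.load('scene0.npz',allow_pickle=True)['im']
f=lambda u,v:cv2.resize(im[v-20:v+20,u-20:u+20],(390,295),interpolation=cv2.INTER_CUBIC)
save(np.vstack([np.hstack([f(41,357),f(76,358)]),np.hstack([f(396,210),f(311,200)])]),'crop2.png')
E
```

```text
(no output)
```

View pics/crop2.png

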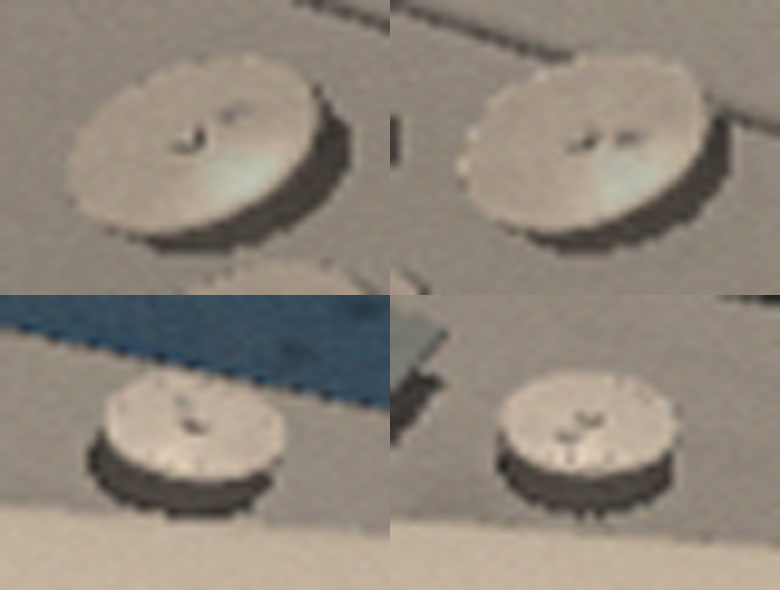

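```bash
cat > c.py <<'E'
from h import *
P=[];C=[]
for n in('scene','side'):
    z=np.load(n+'0.npz',allow_pickle=True); p=z['p'][0]; p=dict(p,rotation=Rot(p['rotation'])); W=world(z['d'],p)
    P.append(W.reshape(-1,3)); C.append(z['im'].reshape(-1,3).astype(int))
A=np.vstack(P)
for y in np.arange(-.4,.6,.1):
    m=(A[:,1]>y)&(A[:,1]<y+.1)&(A[:,0]>.25)&(A[:,0]<1)&(A[:,2]>.045)&(A[:,2]<.6)
    m2=m&(A[:,2]>.13)
    print(y.round(1),[np.round(np.percentile(A[k][:,0],1),3) if k.sum()>5 else None for k in(m,m2)],m.sum(),m2.sum())
for i in(0,1):
    w,c=P[i],C[i]
    o=(c[:,0]>130)&(c[:,1]<110)&(c[:,2]<60)&(w[:,2]>.08)&(w[:,2]<.13)&(w[:,0]>.5)&(w[:,0]<.75); print('orange',o.sum(),w[o].mean(0),w[o].min(0),w[o].max(0))
    dk=(c.max(1)<60)&(np.abs(w[:,2]-.036)<.006)&(np.hypot(w[:,0]-.485,w[:,1]+.09)<.06); print('ring',dk.sum(),w[dk].mean(0),(w[dk].min(0)+w[dk].max(0))/2,np.ptp(w[dk],axis=0))
    st=(c.max(1)<110)&(np.abs(w[:,2]-.072)<.005)&(np.hypot(w[:,0]-.43,w[:,1]+.155)<.05); print('seat',st.sum(),w[st].mean(0),np.ptp(w[st],axis=0))
    hd=(c.max(1)<110)&(np.abs(w[:,2]-.112)<.005)&(np.hypot(w[:,0]-.558,w[:,1]+.023)<.05); print('head',hd.sum(),w[hd].mean(0),np.ptp(w[hd],axis=0))
    dd=(np.abs(w[:,2]-.034)<.003)&(np.hypot(w[:,0]-.55,w[:,1]+.1)<.25)
    print('deck',cv2.minAreaRect((w[dd][:,:2]*1000).astype(np.float32)))
E
python3 c.py
```

```text
-0.4 [np.float64(0.79), None] 97 0
-0.3 [np.float64(0.637), None] 86 0
-0.2 [np.float64(0.412), None] 1039 0
-0.1 [np.float64(0.53), None] 458 0
-0.0 [np.float64(0.55), None] 13 0
0.1 [np.float64(0.606), np.float64(0.766)] 4887 3872
0.2 [np.float64(0.59), np.float64(0.673)] 10687 9236
0.3 [np.float64(0.586), np.float64(0.652)] 14791 12013
0.4 [np.float64(0.602), np.float64(0.7)] 19534 12863
0.5 [np.float64(0.678), None] 1667 0
orange 29 [ 0.62081555 -0.13767739  0.11862304] [ 0.59768991 -0.16058754  0.10465281] [ 0.64251264 -0.11818445  0.12606876]
ring 230 [ 0.49239668 -0.09142201  0.03404192] [ 0.49512461 -0.09042743  0.03574408] [0.0755083  0.06486961 0.01138445]
seat 54 [ 0.43280303 -0.16533009  0.07057452] [0.03918713 0.03838492 0.00771964]
head 30 [ 0.54859165 -0.02474108  0.11010917] [0.01880465 0.0195701  0.0071694 ]
deck ((546.2697143554688, -72.53909301757812), (330.6601257324219, 283.0829772949219), 85.76673126220703)
orange 10 [ 0.62050824 -0.13088192  0.12009337] [ 0.5974236  -0.14675295  0.11671741] [ 0.6383739  -0.11680168  0.12298969]
ring 30 [ 0.4969817  -0.08968236  0.03556508] [ 0.49453261 -0.0846      0.0364257 ] [0.05595215 0.0733561  0.00938497]
seat 25 [ 0.42971152 -0.15890975  0.0709634 ] [0.03416862 0.03058411 0.00791739]
head 9 [ 0.54454624 -0.01646877  0.11080474] [0.01406242 0.0114075  0.00621249]
deck ((543.4368896484375, -65.31822204589844), (343.77105712890625, 279.099853515625), 86.56322479248047)
```

{"fn": "send_rows", "kwargs": {"motion": "-.92 -.39 0 0 0 -.152 1;-.92 -.39 0 0 0 -.152 1;-.92 -.39 0 0 0 -.152 1"}}

```text
time_s: 0.35
tool_pos: [0.2362, 0.5696, 0.2492]
tool_rot: [-3.139, 0.001, -3.139]
ft_force: [0.4, 0.0, 0.5]
width: 0.0854
grasp_force: 0.0
```

{"fn": "send_rows", "kwargs": {"motion": "-1 -1 0 0 0 0 1;-1 -1 0 0 0 0 1;-1 -1 0 0 0 0 1;-1 -1 0 0 0 0 1"}}

```text
time_s: 0.68
tool_pos: [0.3365, 0.4686, 0.2495]
tool_rot: [-3.14, 0.001, 3.138]
ft_force: [0.9, 0.4, 0.7]
width: 0.0855
grasp_force: 0.0
```

{"fn": "send_rows", "kwargs": {"motion": "-1 -1 0 0 0 0 1;-1 -1 0 0 0 0 1;-1 -1 0 0 0 0 1;-1 -1 0 0 0 0 1"}}

```text
time_s: 1.02
tool_pos: [0.4364, 0.3685, 0.2495]
tool_rot: [-3.14, 0.0, 3.138]
ft_force: [-0.3, 1.0, -0.2]
width: 0.0853
grasp_force: 0.0
```

```bash
cat > d.py <<'E'
from h import *
s=sense(); print(s['time_s'],s['tool_pos'],s['tool_rot'])
im,d,p=snap('wrist'); save(im,'w1.png'); print(p['origin'],p['rotation'].round(2).tolist()); W=world(d,p)
m=(W[...,2]>.021)&(W[...,2]<.036)&(np.hypot(W[...,0]-.487,W[...,1]-.34)<.05); print(m.sum())
w=W[m]; (cx,cy),r=cv2.minEnclosingCircle((w[:,:2]*1000).astype(np.float32)); print(cx,cy,r,w.mean(0),np.median(w[:,2]))
E
python3 d.py
```

```text
1.0167 [0.43640908 0.36848976 0.24951401] [-3.13991039e+00  4.77701878e-04  3.13814687e+00]
[0.36715667 0.36939863 0.37308289] [[0.0, 0.96, 0.27], [1.0, -0.0, -0.0], [-0.0, 0.27, -0.96]]
1851
484.9986572265625 335.79168701171875 29.907638549804688 [0.48342161 0.33620472 0.02900692] 0.029114824435285125
```

View pics/w1.png

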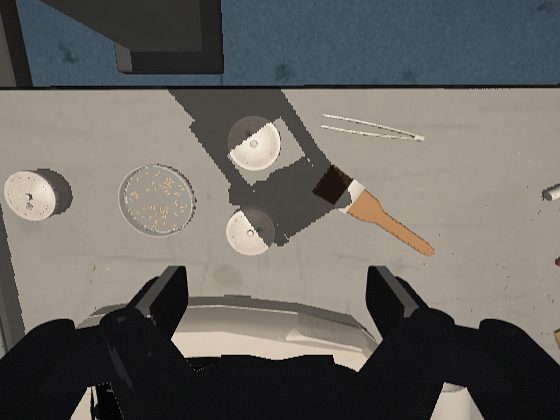

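{"fn": "send_rows", "kwargs": {"motion": "-.486 -.325 1 0 0 0 1;-.486 -.325 1 0 0 0 1;-.486 -.325 1 0 0 0 1;-.486 -.325 1 0 0 0 1;-.486 -.325 1 0 0 0 1;-.486 -.325 1 0 0 0 1"}}

```text
time_s: 1.57
tool_pos: [0.4826, 0.3402, 0.1512]
tool_rot: [3.141, 0.001, -3.141]
ft_force: [-0.9, 0.4, -0.3]
width: 0.0855
grasp_force: 0.0
```

{"fn": "send_rows", "kwargs": {"motion": "0 0 .4 0 0 0 1;0 0 .7 0 0 0 1;0 0 .7 0 0 0 1;0 0 .7 0 0 0 1;0 0 .7 0 0 0 1"}}

```text
time_s: 1.98
tool_pos: [0.4838, 0.3409, 0.0832]
tool_rot: [3.139, 0.004, -3.141]
ft_force: [-0.3, -0.1, 0.2]
width: 0.0856
grasp_force: 0.0
```

{"fn": "send_rows", "kwargs": {"motion": "-.01 -.05 .2 0 0 0 1;-.01 -.05 .4 0 0 0 1;-.01 -.05 .55 0 0 0 1;-.01 -.05 .55 0 0 0 1;-.01 -.05 .55 0 0 0 1"}}

```text
time_s: 2.4
tool_pos: [0.4846, 0.3352, 0.0271]
tool_rot: [3.14, 0.002, -3.141]
ft_force: [-0.7, -0.2, 1.4]
width: 0.0853
grasp_force: 0.0
```

{"fn": "send_rows", "kwargs": {"motion": "0 0 0 0 0 0 .5;0 0 0 0 0 0 .5;0 0 0 0 0 0 .5;0 0 0 0 0 0 .5;0 0 0 0 0 0 .5;0 0 0 0 0 0 .5;0 0 0 0 0 0 .5;0 0 0 0 0 0 .5", "force": 40}}

```text
time_s: 3.07
tool_pos: [0.4851, 0.3354, 0.0279]
tool_rot: [3.139, 0.004, -3.142]
ft_force: [-1.1, -0.2, 5.9]
width: 0.0573
grasp_force: 41.9
```

{"fn": "send_rows", "kwargs": {"motion": "0 0 -.2 0 0 0 .5;0 0 -.6 0 0 0 .5;0 0 -1 0 0 0 .5;0 -.3 -1 0 0 0 .5;0 -.6 -1 0 0 0 .5;0 -1 -1 0 0 0 .5"}}

```text
time_s: 3.57
tool_pos: [0.4845, 0.235, 0.1277]
tool_rot: [3.14, 0.004, -3.139]
ft_force: [0.9, -0.8, -1.8]
width: 0.0576
grasp_force: 43.5
```

{"fn": "send_rows", "kwargs": {"motion": "0 -.3 -.3 0 0 0 .5;0 -.6 -.6 0 0 0 .5;0 -1 -1 0 0 0 .5;0 -1 -1 0 0 0 .5"}}

```text
time_s: 3.9
tool_pos: [0.4853, 0.132, 0.2308]
tool_rot: [3.141, 0.008, 3.139]
ft_force: [-0.2, 1.4, -0.9]
width: 0.0573
grasp_force: 43.6
```

{"fn": "send_rows", "kwargs": {"motion": "0 -.3 0 0 0 0 .5;0 -.6 0 0 0 0 .5;0 -1 0 0 0 0 .5;0 -1 0 0 0 0 .5;0 -1 0 0 0 0 .5;0 -1 0 0 0 0 .5"}}

```text
time_s: 4.4
tool_pos: [0.4835, 0.0347, 0.225]
tool_rot: [3.141, 0.0, 3.141]
ft_force: [-0.7, -0.2, -1.8]
width: 0.0576
grasp_force: 43.6
```

```bash
cat > e.py <<'E'
from h import *
s=sense(); print(s['time_s'],s['tool_pos'],s['tool_rot'],s['width'],s['grasp_force'])
im,d,p=snap('wrist'); save(im,'w2.png'); np.savez('w2.npz',im=im,d=d,R=p['rotation'],o=p['origin'],f=[p['fx'],p['fy'],p['cx'],p['cy']])
E
python3 e.py
```

```text
4.4 [0.48345249 0.03472064 0.22498985] [3.14091480e+00 2.34094309e-05 3.14099025e+00] 0.05762126123303271 43.6319045725395
```

View pics/w2.png

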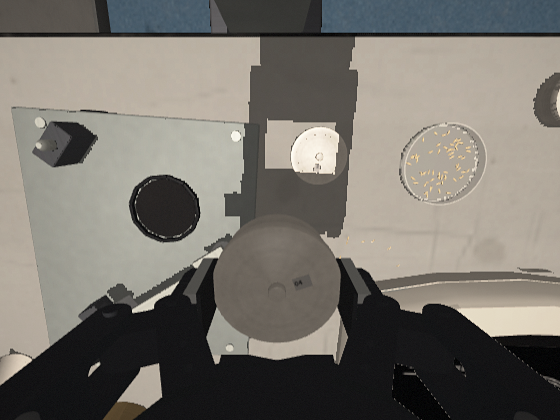

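```bash
cat > f.py <<'E'
from h import *
z=np.load('w2.npz'); im,d=z['im'],z['d']; p=dict(zip(('fx','fy','cx','cy'),z['f']),rotation=z['R'],origin=z['o']); W=world(d,p)
m=np.zeros(d.shape,np.uint8); m[165:250,120:210]=(im[165:250,120:210].max(2)<60)
c=max(cv2.findContours(m,0,2)[0],key=cv2.contourArea); e=cv2.fitEllipse(c); print(e)
pts=np.array([ray(u,v,p,.040)[:2] for u,v in c[:,0]]); (x,y),r=cv2.minEnclosingCircle((pts*1000).astype(np.float32)); print('cradle outer',x,y,r,'mean',pts.mean(0), ray(*e[0],p,.040))
w=W[120:175,20:110]; s=(np.abs(w[...,2]-.072)<.004); q=w[s]; print('seat top',s.sum(),q.mean(0),cv2.minAreaRect((q[:,:2]*1000).astype(np.float32)))
b=w[(w[...,2]>.080)&(w[...,2]<.09)]; print('bolt',len(b),b.mean(0),b[:,2].max())
dk=(np.abs(W[...,2]-.034)<.004); dk[:,260:]=0; n,l,st,_=cv2.connectedComponentsWithStats(dk.astype(np.uint8)); k=1+st[1:,4].argmax(); D=W[l==k]
# far (robot side) deck edge: for each column topmost px
ys=[];
for u in range(20,235,3):
    v=np.where(l[:,u]==k)[0]
    if len(v) and v[0]<140: ys.append(ray(u,v[0],p,.034)[:2])
ys=np.array(ys); l=cv2.fitLine(ys.astype(np.float32),cv2.DIST_HUBER,0,1e-4,1e-4).ravel(); print('edge angle',np.degrees(np.arctan2(l[1],l[0])),len(ys),l)
E
python3 f.py
```

```text
((164.40296936035156, 207.92628479003906), (64.46733093261719, 70.95570373535156), 116.06531524658203)
cradle outer 492.6743469238281 -83.34959411621094 37.81711959838867 mean [ 0.49100497 -0.08457398] [ 0.49193585 -0.08355928  0.04      ]
seat top 936 [ 0.42518176 -0.16369452  0.07171021] ((425.3897705078125, -166.10092163085938), (23.212108612060547, 36.630287170410156), 50.61531448364258)
bolt 138 [ 0.42552959 -0.16456818  0.0845097 ] 0.08838774648315811
edge angle 86.05483 72 [ 0.06880168  0.99763036  0.39738008 -0.13018362]
```

{"fn": "send_rows", "kwargs": {"motion": "-.05 -.3 0 0 0 0 .5;-.095 -.7 0 0 0 0 .5;-.095 -1 0 0 0 0 .5;-.095 -1 .2 0 0 0 .5;-.095 -1 .5 0 0 0 .5;-.095 -1 .5 0 0 0 .5"}}

```text
time_s: 4.95
tool_pos: [0.4899, -0.0639, 0.1692]
tool_rot: [3.139, -0.01, -3.14]
ft_force: [-1.5, 0.5, -3.4]
width: 0.0575
grasp_force: 43.7
```

{"fn": "send_rows", "kwargs": {"motion": "0 -.18 .3 0 0 0 .5;0 -.18 .7 0 0 0 .5;0 -.18 .8 0 0 0 .5;0 -.18 .8 0 0 0 .5;0 -.18 .8 0 0 0 .5"}}

```text
time_s: 5.37
tool_pos: [0.4934, -0.0827, 0.0958]
tool_rot: [3.141, -0.0, -3.14]
ft_force: [0.6, -0.1, -0.6]
width: 0.0573
grasp_force: 43.7
```

Well aligned; lower 33 mm gently, then open.

{"fn": "send_rows", "kwargs": {"motion": "0 0 .12 0 0 0 .5;0 0 .22 0 0 0 .5;0 0 .29 0 0 0 .5;0 0 .33 0 0 0 .5;0 0 .33 0 0 0 .5;0 0 .33 0 0 0 .5"}}

```text
time_s: 5.87
tool_pos: [0.4932, -0.0837, 0.0621]
tool_rot: [-3.141, 0.0, 3.141]
ft_force: [-0.0, -0.1, -0.9]
width: 0.0572
grasp_force: 43.7
```

{"fn": "send_rows", "kwargs": {"motion": "0 0 .01 0 0 0 .5;0 0 .01 0 0 0 .5;0 0 .01 0 0 0 1;0 0 .01 0 0 0 1;0 0 .01 0 0 0 1;0 0 .01 0 0 0 1;0 0 .01 0 0 0 1;0 0 .01 0 0 0 1"}}

```text
time_s: 6.53
tool_pos: [0.493, -0.0836, 0.0609]
tool_rot: [-3.142, -0.0, 3.142]
ft_force: [0.2, 0.3, -1.0]
width: 0.0854
grasp_force: 0.0
```

{"fn": "send_rows", "kwargs": {"motion": "0 0 -.2 0 0 0 1;0 0 -.5 0 0 0 1;0 0 -1 0 0 0 1;0 0 -1 0 0 0 1"}}

```text
time_s: 6.87
tool_pos: [0.4964, -0.0846, 0.1679]
tool_rot: [-3.139, 0.01, -3.142]
ft_force: [1.2, -0.9, 1.6]
width: 0.0854
grasp_force: 0.0
```

{"fn": "send_rows", "kwargs": {"motion": ".3 0 -.2 0 0 0 1;.6 0 -.6 0 0 0 1;.6 0 -.6 0 0 0 1;.6 0 -.6 0 0 0 1"}}

```text
time_s: 7.2
tool_pos: [0.4338, -0.0841, 0.2244]
tool_rot: [-3.139, 0.007, 3.141]
ft_force: [0.1, 0.8, 0.2]
width: 0.0855
grasp_force: 0.0
```

```bash
sed -i 's/w2/w3/g' e.py; python3 e.py
```

```text
7.2 [ 0.43383856 -0.08413267  0.22441173] [-3.13930514  0.00699797  3.14104443] 0.08552613495751055 0.0
```

View pics/w3.png

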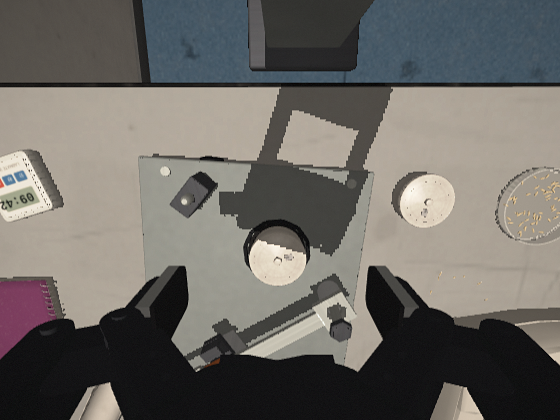

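```bash
cat > g.py <<'E'
from h import *
z=np.load('w3.npz'); im,d=z['im'],z['d']; p=dict(zip(('fx','fy','cx','cy'),z['f']),rotation=z['R'],origin=z['o']); W=world(d,p)
def reg(c,r,lo,hi):
    m=(np.hypot(W[...,0]-c[0],W[...,1]-c[1])<r)&(W[...,2]>lo)&(W[...,2]<hi); m[:, :190]&=True; q=W[m]
    C,R=cv2.minEnclosingCircle((q[:,:2]*1000).astype(np.float32)); print(len(q),q.mean(0).round(4),'circle',np.round(C,1),round(R,1),'z',np.percentile(q[:,2],[5,50,95]).round(4))
reg((.493,-.083),.045,.058,.072)
reg((.544,-.022),.02,.108,.116)
reg((.4255,-.1646),.02,.080,.09)
# strap top surface z=.078
m=(np.abs(W[...,2]-.078)<.003)&(W[...,0]>.53)&(W[...,0]<.68)&(W[...,1]<-.0)&(W[...,1]>-.2); q=W[m]; print(len(q),cv2.minAreaRect((q[:,:2]*1000).astype(np.float32)))
l=cv2.fitLine(q[:,:2].astype(np.float32),cv2.DIST_HUBER,0,1e-4,1e-4).ravel(); print(np.degrees(np.arctan2(l[1],l[0])),l)
E
python3 g.py
```

```text
2457 [ 0.4915 -0.0838  0.063 ] circle [493.5 -83.8] 30.3 z [0.0613 0.063  0.0646]
339 [ 0.5429 -0.0254  0.111 ] circle [544.4 -24.7] 11.0 z [0.109  0.1112 0.1125]
103 [ 0.4248 -0.1657  0.0847] circle [ 425.  -166.5] 5.0 z [0.081  0.0851 0.0876]
2024 ((576.6094970703125, -91.54813385009766), (37.877105712890625, 185.63705444335938), 24.252866744995117)
-62.76224 [ 0.4576839  -0.889115    0.56494325 -0.06284896]
```

{"fn": "send_rows", "kwargs": {"motion": "-.3 -.1 0 0 0 .08 1;-.6 -.2 0 0 0 .16 1;-1 -.28 0 0 0 .24 1;-1 -.28 0 0 0 .32 1;-1 -.28 0 0 0 .4 1;-1 -.28 0 0 0 .48 1;-1 -.28 0 0 0 .56 1;-1 -.28 0 0 0 .64 1;-1 -.28 0 0 0 .646 1;-1 -.28 0 0 0 .646 1"}}

```text
time_s: 8.08
tool_pos: [0.5328, -0.1114, 0.2188]
tool_rot: [-3.14, -0.002, 2.129]
ft_force: [0.3, 0.8, 0.4]
width: 0.085
grasp_force: 0.0
```

{"fn": "send_rows", "kwargs": {"motion": "-.3 .25 0 0 0 0 1;-.66 .55 .2 0 0 0 1;-.66 .55 .5 0 0 0 1;-.66 .55 .5 0 0 0 1;-.66 .55 .5 0 0 0 1;-.66 .55 .5 0 0 0 1"}}

```text
time_s: 8.58
tool_pos: [0.6143, -0.1385, 0.1709]
tool_rot: [-3.141, -0.001, 2.128]
ft_force: [0.8, -0.3, -0.2]
width: 0.0852
grasp_force: 0.0
```

```bash
sed -i 's/w3/w4/g' e.py; python3 e.py
```

```text
8.5833 [ 0.61430362 -0.13846299  0.17089559] [-3.14104075e+00 -6.84354947e-04  2.12818720e+00] 0.085246359281498 0.0
```

View pics/w4.png

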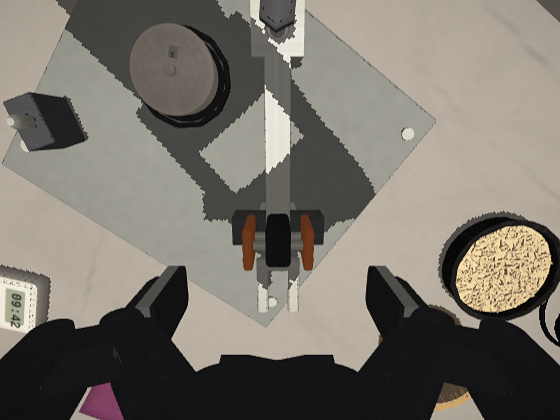

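```bash
cat > k.py <<'E'
from h import *
z=np.load('w4.npz'); im,d=z['im'].astype(int),z['d']; p=dict(zip(('fx','fy','cx','cy'),z['f']),rotation=z['R'],origin=z['o']); W=world(d,p)
u=np.array([.5284,-.849]);v=np.array([.849,.5284]); piv=np.array([.5444,-.0247])
def rep(n,m):
    q=W[m]; a=(q[:,:2]-piv)@u*1000; b=(q[:,:2]-piv)@v*1000; print(n,len(q),'x',np.percentile(a,[2,50,98]).round(1),'y',np.percentile(b,[2,50,98]).round(1),'z',q[:,2].min().round(3),q[:,2].max().round(3))
R=np.zeros(d.shape,bool); R[205:275,235:325]=1
rep('orange',R&(im[...,0]>90)&(im[...,2]<60)&(W[...,2]>.115))
rep('top',R&(im.max(2)<60)&(W[...,2]>.116)&(W[...,2]<.125))
rep('strap',(np.abs(W[...,2]-.078)<.002)&(W[...,0]>.55)&(W[...,1]<-.03)&(W[...,1]>-.12)&(W[...,0]<.64))
t=sense()['tool_pos']; print('tcp',(t[:2]-piv)@u,(t[:2]-piv)@v)
E
python3 k.py
```

```text
orange 819 x [121.  132.7 146.5] y [-21.5  16.1  21.7] z 0.115 0.295
top 945 x [122.4 133.5 145.8] y [-7.2  0.4  8. ] z 0.116 0.122
strap 3920 x [ 12.6  57.2 110.6] y [-8.6  0.5  8.9] z 0.076 0.08
tcp 0.13382982266613058 -0.0004511309119045477
```

{"fn": "send_rows", "kwargs": {"motion": "0 .006 .2 0 0 0 1;0 .006 .4 0 0 0 1;0 .006 .55 0 0 0 1;0 .006 .61 0 0 0 1;0 .006 .61 0 0 0 1"}}

```text
time_s: 9.05
tool_pos: [0.6144, -0.138, 0.1099]
tool_rot: [-3.141, -0.001, 2.127]
ft_force: [0.1, 0.8, -0.3]
width: 0.0851
grasp_force: 0.0
```

{"fn": "send_rows", "kwargs": {"motion": "0 0 0 0 0 0 .2;0 0 0 0 0 0 .2;0 0 0 0 0 0 .2;0 0 0 0 0 0 .2;0 0 0 0 0 0 .2;0 0 0 0 0 0 .2;0 0 0 0 0 0 .2;0 0 0 0 0 0 .2;0 0 0 0 0 0 .2;0 0 0 0 0 0 .2", "force": 60}}

```text
time_s: 9.88
tool_pos: [0.6167, -0.1389, 0.1131]
tool_rot: [3.139, 0.003, 2.127]
ft_force: [-1.5, -0.5, 7.5]
width: 0.0277
grasp_force: 61.5
```

{"fn": "send_rows", "kwargs": {"motion": "0 0 -.05 0 0 0 .2;0 0 -.1 0 0 0 .2;0 0 -.15 0 0 0 .2;0 0 -.2 0 0 0 .2;0 0 -.2 0 0 0 .2;0 0 -.2 0 0 0 .2"}}

```text
time_s: 10.38
tool_pos: [0.6152, -0.1384, 0.1304]
tool_rot: [3.141, 0.0, 2.127]
ft_force: [-0.6, 0.0, -1.4]
width: 0.0277
grasp_force: 59.4
```

```bash
sed -i 's/w4/w5/g' e.py; python3 e.py; cat > l.py <<'E'
from h import *
z=np.load('w5.npz'); im,d=z['im'].astype(int),z['d']; p=dict(zip(('fx','fy','cx','cy'),z['f']),rotation=z['R'],origin=z['o']); W=world(d,p)
piv=np.array([.5444,-.0247]); t=sense(); a=t['tool_rot'][2]; u=-np.array([np.cos(a),np.sin(a)]); v=np.array([-u[1],u[0]])
a=(W[...,:2]-piv)@u; b=(W[...,:2]-piv)@v
for lo in(.03,.06,.09,.165,.195):
    m=(a>lo)&(a<lo+.025)&(np.abs(b)<.03)&(W[...,2]>.07)&(W[...,2]<.115)
    if m.sum()>20: print(lo,m.sum(),'z',np.percentile(W[m][:,2],[10,50,90]).round(4),'y',np.percentile(b[m],[2,50,98]).round(4))
print('tcp x,y',(t['tool_pos'][:2]-piv)@u,(t['tool_pos'][:2]-piv)@v,np.degrees(np.arctan2(u[1],u[0])),t['ft_force'])
E
python3 l.py
```

```text
10.3833 [ 0.61522595 -0.13839302  0.13035933] [3.14121415e+00 4.59789710e-04 2.12681155e+00] 0.02771082770690804 59.41218674182892
0.03 2024 z [0.094  0.0949 0.0958] y [-0.0082  0.0003  0.009 ]
0.06 1702 z [0.094  0.0949 0.0958] y [-0.0081  0.0003  0.0089]
0.09 1474 z [0.0941 0.0949 0.0957] y [-0.0083  0.0002  0.0089]
0.165 625 z [0.0939 0.0948 0.0956] y [-0.0159  0.0087  0.0167]
0.195 268 z [0.0932 0.0946 0.0955] y [-0.0164  0.0004  0.0172]
tcp x,y 0.1337284447384779 -1.425470452737674e-05 -58.14058275198617 [-0.31932565  0.37699328 -2.22819334]
```

{"fn": "send_rows", "kwargs": {"motion": "0 0 -.03 0 0 0 .2;.002 -.07 -.03 0 0 .033 .2;.007 -.14 -.03 0 0 .067 .2;.017 -.209 -.03 0 0 .1 .2;.029 -.278 -.03 0 0 .133 .2;.046 -.346 -.03 0 0 .167 .2;.065 -.413 -.03 0 0 .2 .2;.089 -.479 -.03 0 0 .233 .2;.116 -.544 -.03 0 0 .267 .2;.146 -.607 -.03 0 0 .3 .2;.179 -.669 -.03 0 0 .333 .2;.216 -.728 -.03 0 0 .367 .2;.255 -.786 -.03 0 0 .4 .2;.255 -.786 -.03 0 0 .4 .2;.255 -.786 -.03 0 0 .4 .2"}}

```text
time_s: 11.68
tool_pos: [0.5347, -0.1581, 0.133]
tool_rot: [-3.142, -0.0, 1.5]
ft_force: [0.1, -0.7, -2.1]
width: 0.0274
grasp_force: 59.4
```

```bash
sed -i 's/w5/w6/g' e.py l.py; python3 e.py; python3 l.py
```

```text
11.6833 [ 0.53470116 -0.1581393   0.13295137] [-3.14157701e+00 -1.04018458e-04  1.49955157e+00] 0.02737440223355638 59.36806261539459
0.03 2022 z [0.0967 0.0975 0.0984] y [-0.0087 -0.0002  0.0085]
0.06 1727 z [0.0967 0.0975 0.0984] y [-0.0086 -0.0002  0.0085]
0.09 1471 z [0.0967 0.0976 0.0984] y [-0.0087 -0.0003  0.0084]
0.165 637 z [0.0966 0.0975 0.0982] y [-0.0163  0.0082  0.0161]
0.195 254 z [0.0958 0.0973 0.0981] y [-0.0169 -0.0001  0.0166]
tcp x,y 0.13380179956419003 9.82358005487504e-05 -94.07405390429483 [ 0.18428327  0.44269371 -2.39463095]
```

{"fn": "send_rows", "kwargs": {"motion": ".002 -.07 0 0 0 .033 .2;.007 -.14 0 0 0 .067 .2;.017 -.209 0 0 0 .1 .2;.029 -.278 0 0 0 .133 .2;.046 -.346 0 0 0 .167 .2;.065 -.413 0 0 0 .2 .2;.089 -.479 0 0 0 .233 .2;.116 -.544 0 0 0 .267 .2;.146 -.607 0 0 0 .3 .2;.179 -.669 0 0 0 .333 .2;.216 -.728 0 0 0 .367 .2;.255 -.786 0 0 0 .4 .2;.255 -.786 0 0 0 .4 .2;.255 -.786 0 0 0 .4 .2"}}

```text
time_s: 12.9
tool_pos: [0.4587, -0.127, 0.1332]
tool_rot: [3.141, -0.0, 0.872]
ft_force: [0.7, 0.1, -2.3]
width: 0.0271
grasp_force: 59.4
```

```bash
sed -i 's/w6/w7/g' e.py l.py; python3 e.py; python3 l.py
```

```text
12.9 [ 0.45865379 -0.12704851  0.1332116 ] [ 3.14098661e+00 -1.76279455e-04  8.72421720e-01] 0.02711979277949503 59.382641315460205
0.03 2028 z [0.0969 0.0978 0.0987] y [-0.0085 -0.0001  0.0086]
0.06 1723 z [0.097  0.0978 0.0986] y [-0.0085 -0.0001  0.0086]
0.09 1474 z [0.097  0.0978 0.0986] y [-0.0085 -0.0001  0.0086]
0.165 738 z [0.0871 0.0976 0.0983] y [-0.0158 -0.0002  0.0162]
0.195 244 z [0.0949 0.0974 0.0983] y [-0.0167  0.0001  0.0169]
tcp x,y 0.13355193029449205 0.0004031100042233991 -130.03483187262177 [ 0.41541357  0.09482937 -2.52107909]
```

View pics/w7.png

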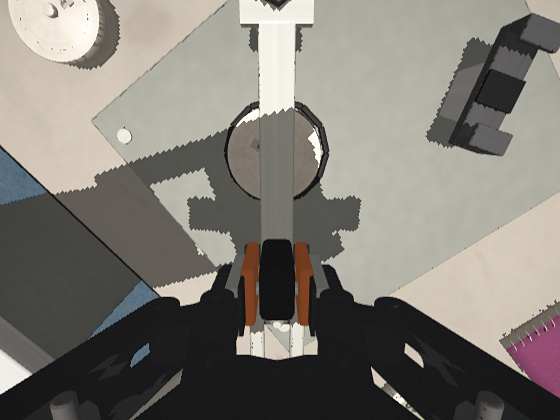

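```bash
cat >> l.py <<'E'
m=(a>.165)&(a<.21)&(np.abs(b)<.0085)&(W[...,2]>.078)&(W[...,2]<.0905)
print('bolt',m.sum(),'x',np.percentile(a[m],[2,50,98]).round(4),'y',np.percentile(b[m],[2,50,98]).round(4),'z',np.percentile(W[m][:,2],[2,50,98]))
for s in(1,-1):
    m=(a>.175)&(a<.206)&(b*s>.003)&(b*s<.02)&(W[...,2]>.094)&(W[...,2]<.101); print('tine',s,m.sum(),np.percentile(b[m],[2,98]).round(4))
E
python3 l.py
```

```text
0.03 2028 z [0.0969 0.0978 0.0987] y [-0.0085 -0.0001  0.0086]
0.06 1723 z [0.097  0.0978 0.0986] y [-0.0085 -0.0001  0.0086]
0.09 1474 z [0.097  0.0978 0.0986] y [-0.0085 -0.0001  0.0086]
0.165 738 z [0.0871 0.0976 0.0983] y [-0.0158 -0.0002  0.0162]
0.195 244 z [0.0949 0.0974 0.0983] y [-0.0167  0.0001  0.0169]
tcp x,y 0.13355193029449205 0.0004031100042233991 -130.03483187262177 [ 0.41541357  0.09482937 -2.52107909]
bolt 88 x [0.1827 0.185  0.1881] y [-0.0042 -0.0002  0.0044] z [0.08330617 0.08612483 0.08770447]
tine 1 474 [0.0084 0.0168]
tine -1 482 [-0.0166 -0.0079]
```

{"fn": "send_rows", "kwargs": {"motion": "0 0 .04 0 0 0 .2;0 0 .08 0 0 0 .2;0 0 .12 0 0 0 .2;0 0 .16 0 0 0 .2;0 0 .19 0 0 0 .2;0 0 .2 0 0 0 .2;0 0 .2 0 0 0 .2;0 0 .2 0 0 0 .2"}}

```text
time_s: 13.62
tool_pos: [0.4584, -0.1271, 0.1132]
tool_rot: [3.142, 0.0, 0.87]
ft_force: [-1.0, 0.8, 1.4]
width: 0.0272
grasp_force: 60.0
```

```bash
sed -i 's/w7/w8/g' e.py l.py; python3 e.py; python3 l.py 2>&1 | head -7
```

```text
13.6167 [ 0.45838743 -0.12709921  0.11317068] [3.14150471e+00 6.63910245e-06 8.70273513e-01] 0.027213121643804187 59.95751202106476
0.03 2009 z [0.0768 0.0777 0.0786] y [-0.0084  0.0001  0.0088]
0.06 1699 z [0.0768 0.0777 0.0786] y [-0.0084  0.      0.0087]
0.09 1459 z [0.0769 0.0778 0.0785] y [-0.0085 -0.      0.0087]
0.165 1241 z [0.072  0.0777 0.0843] y [-0.0156  0.0005  0.016 ]
0.195 253 z [0.0755 0.0775 0.0784] y [-0.0166 -0.006   0.017 ]
tcp x,y 0.1337496622704276 0.0002662464874232497 -130.1392674556593 [-0.99414348  0.38270901  1.28501462]
bolt 271 x [0.1802 0.1828 0.1874] y [-0.0044  0.0005  0.0051] z [0.07830496 0.08397976 0.08758339]
```

Seated flat (top at 78 mm). Release, then rise clear.

{"fn": "send_rows", "kwargs": {"motion": "0 0 0 0 0 0 .4;0 0 0 0 0 0 .6;0 0 0 0 0 0 .8;0 0 0 0 0 0 1;0 0 0 0 0 0 1;0 0 0 0 0 0 1;0 0 0 0 0 0 1;0 0 0 0 0 0 1;0 0 0 0 0 0 1"}}

```text
time_s: 14.42
tool_pos: [0.4583, -0.1271, 0.1131]
tool_rot: [3.142, -0.0, 0.87]
ft_force: [0.3, -0.1, -0.5]
width: 0.0857
grasp_force: 0.0
```

{"fn": "send_rows", "kwargs": {"motion": "0 0 -.1 0 0 0 1;0 0 -.3 0 0 0 1;0 0 -.6 0 0 0 1;0 0 -1 0 0 0 1;0 0 -1 0 0 0 1;0 0 -1 0 0 0 1;0 0 -1 0 0 0 1"}}

```text
time_s: 15.0
tool_pos: [0.4584, -0.1271, 0.2137]
tool_rot: [3.141, -0.0, 0.87]
ft_force: [1.0, 0.2, 0.3]
width: 0.0853
grasp_force: 0.0
```

```bash
sed -i 's/w8/w9/g' e.py l.py; python3 e.py; python3 l.py 2>&1 | head -7; sed 's/w3/w9/' g.py > g9.py; python3 g9.py | head -1
```

```text
15.0 [ 0.45839186 -0.12709084  0.2136687 ] [ 3.14052667e+00 -3.62934462e-04  8.70128773e-01] 0.08534241946642324 0.0
0.03 731 z [0.0768 0.0777 0.0786] y [-0.0082  0.      0.009 ]
0.06 643 z [0.0769 0.0778 0.0787] y [-0.0084 -0.      0.0083]
0.09 599 z [0.0769 0.0778 0.0787] y [-0.0087 -0.0001  0.0086]
0.165 887 z [0.0716 0.0776 0.0808] y [-0.0168  0.0007  0.0168]
0.195 218 z [0.0764 0.0776 0.0785] y [-0.0164  0.0042  0.016 ]
tcp x,y 0.1339119948728455 -0.000358219746336637 -130.14150164091686 [ 0.40922938 -0.45824855 -0.8525534 ]
bolt 142 x [0.1653 0.1825 0.1894] y [-0.0084 -0.0001  0.0082] z [0.07805049 0.08326987 0.08785684]
2135 [ 0.4922 -0.0829  0.0629] circle [492.5 -84.1] 29.8 z [0.0614 0.0629 0.0644]
```

View pics/w9.png

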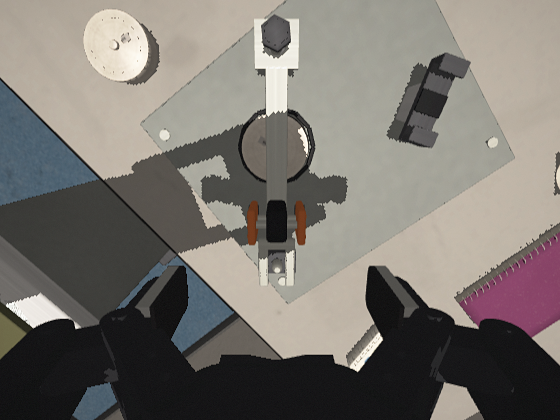

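The picture shows the strap flat across the dish (277,145), with the second bolt in its slot at (277,265). The clip at (432,100) is empty and the gripper is clear.

```bash
python3 -c "from bench import job_done; print(job_done())"
```

```text
the job is handed in; nothing more can be done
None
```

The job is handed in at about 15 s: the dish stands upright in its cradle and the strap lies flat over it with the second bolt in its slot; I took the farthest dish within reach (0.59 m), since three identical-looking ones at about 1.2 m are beyond the arm's 1 m reach.

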